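Close the shoe-length gauge and point at the reading

TASK

Measure the black shoe that stands in the wooden shoe-length gauge. With the fingertips, push the gauge's slide from behind until the shoe is snug, its heel against the fixed stop and its toe against the slide's pad, without squashing it; push only the slide: do not pinch it, touch its pad or the shoe, or lift anything, and leave the things standing around where they are. Then take the hand off and point straight down at the tip of the slide's small arrow on the scale, fingertips one to five centimetres above it and touching nothing, hold still there for at least two seconds, and finish while still pointing so that the size can be read.

Things in the scene. Friction and masses are not known exactly. Their poses are not given: they have to be found in the camera images.
- gauge: Fixed shoe-length gauge: wooden board 170 x 520 x 15 mm with an upright aluminium heel stop (112 mm wide, 107 mm above the surface) near one end, the slide near the other and a scale along the robot's edge. Origin: centre of its underside; y along it from heel stop to slide, x from scale to far edge, z up. Stop face at y = -0.225 m; measuring line at x = +0.010 m.
- slide (a joint): Position in m of the sliding jaw along the gauge: 0 at the outer end, growing as it moves towards the heel stop (gauge -y), at most 0.16. The clear length between heel stop and pad is 0.440 m minus this value. It runs stiffly (about 2 N friction) and stays where it is left.
- push_face (a point): Middle of the back of the slide's upright plate, the place to push (towards -y; axes as the gauge's), 50 mm above the surface. Plate 90 mm wide, 10 mm thick, top 78 mm above the surface. Behind it lies the slide's black foot, 40 mm deep, top 27 mm above the surface. Thin slanting braces join plate and foot 41 mm either side of the middle; between them it is clear.
- toe_pad: Black rubber cushion pad, 6 mm thick, 86 mm wide and 56 mm high, on the slide's side that faces the shoe. It moves with the slide and gives about 1 mm for each 6 N, at most 4 mm; 10 to 15 N is a snug fit, 40 N squashes the toe. Origin on its face towards the shoe, at the board's top, 10 mm towards the scale from the pad's middle.
- pad_face (a point): Point on the pad's face towards the shoe, on the measuring line, 20 mm above the board; axes parallel to the gauge's.
- cursor_tip (a point): Tip of the small dark flat steel arrow on the slide's foot that points along the scale (to gauge -y), 22 mm above the surface: the mark to point at. It moves with the slide, in the plane of the pad's face, at gauge x = -0.068 m, 78 mm from the measuring line; axes as the gauge's. The foot behind it is 27 mm high, with a small screwed plate up to 31 mm.
- stop_face (a point): Point on the heel stop's face, on the measuring line, 45 mm above the board; axes parallel to the gauge's.
- shoe: The loose black shoe in the gauge, 314 mm long, 103 mm wide, 176 mm high with the card in its throat, 0.52 kg, toe towards the slide. Its heel starts 5 to 20 mm off the heel stop; sliding it on the board takes about 2 to 4 N. Origin: centre of its underside; its -x axis points to the toe.
- toe (a point): Foremost point of the shoe's toe, 157 mm ahead of its origin, 10 mm above the board.
- heel (a point): Rearmost point of the shoe's heel, 157 mm behind its origin, 60 mm above the board.
- dye_bottle: Bystander: small round bottle of edge dye with a cap, 42 mm across, 92 mm high, upright beyond the gauge. Origin: centre of its underside.
- thread_spool: Bystander: thread spool standing upright, 44 mm across, 50 mm high, beyond the gauge. Origin: centre of its underside.
- wax_tin: Bystander: round flat tin of shoe wax, 73 mm across, 22 mm high, beyond the gauge. Origin: centre of its underside.
- felt_block: Bystander: wood-backed felt polishing block, 45 x 85 mm, 40 mm high, between the gauge and the robot. Origin: centre of its underside.

How it is judged (in metres and radians):
On the way, in this order (a step that is already met when the one before it is completed fails the run):
1. the shoe is snug: its heel within 3 mm of the fixed stop and its toe within 3 mm of the slide's pad (y of heel in the frame of stop_face below 0.003 m and y of toe in the frame of pad_face above -0.003 m), for 0.2 s.
2. the tool points straight down at the tip of the slide's arrow, just above it and touching nothing, for two seconds, while the shoe stays snug (all of step 1 and horizontal distance between the grasp point and cursor_tip below 0.015 m and z of the grasp point in the frame of cursor_tip between 0.022 and 0.085 m and angle between the grasp point's own z axis and vertical above 2.79 rad and contact force between each of the arm, the fingers and anything else below 0.2 N), for 2 s.
At the end, for the whole second after the job is handed in: Shoe at rest on the board and snug: heel within 3 mm of the stop, toe within 3 mm of the pad. Tool still pointing down (within 20 degrees) at the arrow's tip, within 15 mm sideways, TCP 22 to 85 mm above it, touching nothing; bystanders within 25 mm of their starts (all of step 2 and linear speed of shoe below 0.01 m/s and z of shoe in the frame of gauge below 0.025 m and distance of each of dye_bottle, thread_spool, wax_tin, felt_block from where it was at the start of the episode below 0.025 m).
It fails at once if the toe is squashed: the pad presses the shoe with more than 40 N (contact force between toe_pad and shoe above 40 N).
It fails at once if the slide is pinched or its pad touched by the fingers (contact force between the fingers and toe_pad above 1 N).
It fails at once if the shoe is touched by the robot (contact force between any of the fingers, the arm and shoe above 1 N).
It fails at once if the shoe is lifted off the board or tipped (z of shoe in the frame of gauge above 0.03 m or angle between shoe's own z axis and vertical above 0.2 rad).
It fails at once if a bystander (dye bottle, thread spool, wax tin, felt block) is moved more than 25 mm, lifted or knocked over (distance of any of dye_bottle, thread_spool, wax_tin, felt_block from where it was at the start of the episode above 0.025 m).
It also fails if it takes over 45 s, if anything falls off the work surface, if the arm or the gripper's body presses on something with over 40 N, if the wrist force passes 120 N, or if a joint passes its speed limit or range.

ROBOT

A 6-joint arm with a two-finger parallel gripper is mounted at the origin on a cart in front of the work surface, level with it; the furniture and walls round the work are solid. World frame = base frame: x ahead of the robot, y to its left, z up, the work surface at z = 0. Lengths are in m, angles in degrees, forces in N, time in s.
With the tool pointing down it reaches from about 0.4 to 0.825 m from the base axis. Payload 7 kg.
Tool frame: the origin (TCP) lies between the finger pads, 19 mm behind the fingertips; this is the grasp point; z points along the fingers, y is the line along which they close (so a half turn about z gives the same grasp; the last joint's range is limited). The gripper opens to 88 mm and grips with 3 to 60 N. Pads are 19 mm wide; open, the fingers measure 130 mm over their backs; the gripper's body (78 mm by 193 mm) begins 47 mm behind the grasp point.
Start: joints at [91.507, 20.546, 0.682, 0, -70.136, -16.507], TCP at [0.175, 0.652, 0.245] pointing down, gripper open.
Joint ranges: [-176.03, 176.03], [-82.01, 121.73], [-58.28, 71.71], [-173.87, 95.51], [-174.79, -0.11], [-173.66, 173.66]. Speed limits (degrees/s): [136.94, 136.94, 172.46, 180, 180, 180].

INTERFACE

Orientations are given as [roll, pitch, yaw] about the fixed x, y, z axes, in that order (R = Rz(yaw) Ry(pitch) Rx(roll)).
In Python, from plant import telemetry, viewer, workorder gives the robot as it stands. The module is installed in compiled form; this text tells all that it offers.
- The arm moves only by the tool carry_out, never from a script. Its argument "rows" is a list of rows, each a list of 6 numbers: the shift along the tool's x, y, z in m, then the turn, a rotation vector about the tool's x, y, z in rad. In form: [[tx, ty, tz, ax, ay, az], ...]. A call has 1 to 8 rows; each row is the pose to reach, as a shift and turn from the pose commanded when the call began, along the tool's axes at that moment; what a row does not reach only later rows make up. A row lasts 1/8 s, in which the tool goes at most 62.5 mm and 10.7 degrees, less where a joint would pass 70% of its speed; a pose out of reach is approached as far as the arm can. A call with a gripper value outside its range is refused whole. "grip" is the gripper's target within -1 to 1 (fully open at 1, half-way at 0, shut at -1), set as the call begins (left out, the last holds). The fingers move at their own pace and stop on an object; the grip force is fixed at half the most. Time passes only in rows, so rows that repeat a pose let the fingers close. It gives the time, the measured TCP pose, the force, the opening and the grip force at its end, in the units of the state.
- telemetry.get_obs(): the state, without advancing time (a new reading comes with each control period).
- viewer.snapshot(name): name is "scene" or "top"; returns the picture (420x560x3 uint8, red, green, blue); there is no depth.
- viewer.camera_info(name): a dict with "intrinsics" (3x3 intrinsics, pixels), "extrinsics" (4x4, takes a point from camera to world coordinates). Camera axes: x right, y down, z forward; pixel columns grow to the right and rows downward; lengths in m; the calibration is good to about 2 mm. A picture is of the moment at which its call begins. camera_info takes no time and is no camera call.
- workorder.close_job(): hands the job in; it is judged then, once.
The state is a dict: "clock": time; "joint_pos": joint angles; "qvel": joint speeds; "tau": joint torques, N m; "tool_pos": TCP position; "orientation": TCP orientation; "force": force on the tool from outside, world axes, zero at the start; "moment": the same for the moment, N m; "opening": finger opening in m; "gripper_force": force on a finger pad.
Only numpy, scipy, OpenCV 4.12 (cv2) and the standard library are available. Lean on these libraries where they do the work, as an engineer would, in place of code of your own. Each camera call takes 0.05 s, during which the arm holds its last target. There are 200 camera calls.

## Working session

There is one attempt and no reset: what is moved stays moved. The work goes in short steps, Python scripts to look and compute and a tool call to move; the robot and the scene stay as the last step left them, time stands still between calls to the robot, and variables do not carry over. Pictures are saved under pics/ and viewed, at most 10 in all, crops included, and the job is handed in when it is done.

Besides the shell and the picture viewer there is one more tool, called after "Request:" in YAML: its name, and indented under it one key for each argument. carry_out: Moves the arm, as the interface text tells. Its arguments: {"type":"object","properties":{"rows":{"type":"array"},"grip":{"type":"number"}},"required":["rows"]}

```bash
mkdir -p pics; python3 - <<'E'
from plant import telemetry, viewer
import cv2, numpy as np
for n in("scene","top"):
    im=viewer.snapshot(n); cv2.imwrite(f"pics/{n}0.png",im[:,:,::-1])
    c=viewer.camera_info(n); print(n,np.round(c["intrinsics"],1).tolist(),np.round(c["extrinsics"],4).tolist())
o=telemetry.get_obs(); print(o)
E
```

```text
scene [[401.1, 0.0, 275.2], [0.0, 401.1, 206.8], [0.0, 0.0, 1.0]] [[-0.8346, -0.3137, 0.4528, 0.1631], [-0.5509, 0.4647, -0.6933, 0.6091], [0.0071, -0.828, -0.5606, 0.5887], [0.0, 0.0, 0.0, 1.0]]
top [[390.9, 0.0, 280.0], [0.0, 390.9, 200.5], [0.0, 0.0, 1.0]] [[0.021, -0.9888, 0.1475, 0.4494], [-0.9998, -0.0218, -0.0044, 0.0021], [0.0076, -0.1473, -0.9891, 0.9781], [0.0, 0.0, 0.0, 1.0]]
{'clock': 0.1, 'joint_pos': array([ 9.15060482e+01,  2.05884158e+01,  6.38149256e-01, -1.82275296e-02,
       -7.01340845e+01, -1.65062399e+01]), 'qvel': array([-0.016169  , -0.05264181,  0.10306027,  0.01142494, -0.14979838,
        0.04249415]), 'tau': array([-2.13966872e-03, -5.84154689e+01,  2.93755049e+01,  7.01559439e+00,
        1.01231327e-02, -5.73057036e-05]), 'tool_pos': array([0.17462722, 0.65159808, 0.24449591]), 'orientation': array([ 1.79914256e+02, -7.53846444e-03, -1.50063928e+01]), 'force': array([0.03144275, 0.71848598, 0.35318654]), 'moment': array([ 0.03084119, -0.02158736,  0.03660136]), 'gripper_force': 0.0, 'opening': 0.08761750351780832}
```

View pics/top0.png

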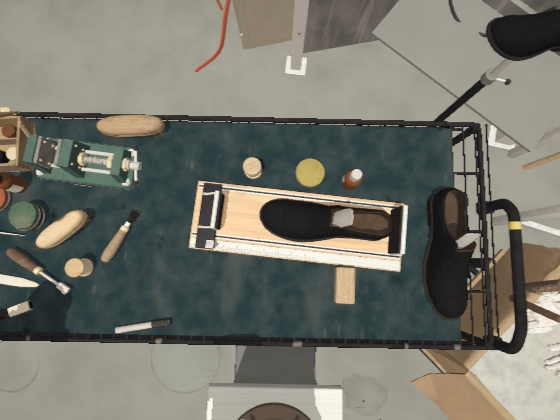

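View pics/scene0.png

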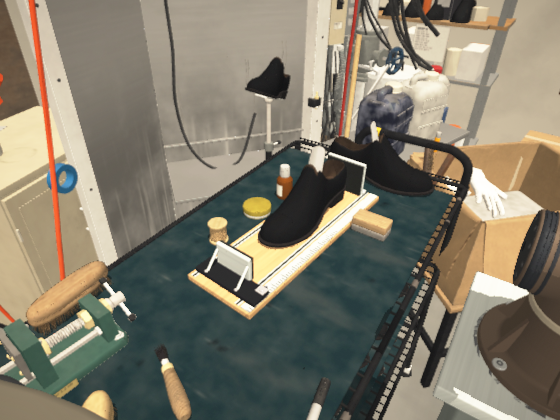

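The top view shows the board with corners near (198,181), (407,205), (401,271) and (189,247). The slide is on the left (world +y) at about (208,215), and the heel stop is at about (398,230). In the scene view the slide plate is near (236,260). Next I'll fit the board and zoom in on the slide.

```bash
cat > h.py <<'E'
import cv2, numpy as np
from plant import telemetry, viewer
def ray(n,px,z):
    c=viewer.camera_info(n);K=c["intrinsics"];E=c["extrinsics"]
    d=E[:3,:3]@np.linalg.solve(K,[px[0],px[1],1]);o=E[:3,3]
    return o+d*(z-o[2])/d[2]
def proj(n,p):
    c=viewer.camera_info(n);E=np.linalg.inv(c["extrinsics"]);q=c["intrinsics"]@(E@[*p,1])[:3];return q[:2]/q[2]
E
python3 - <<'E'
from h import *
im=cv2.imread("pics/top0.png")
hsv=cv2.cvtColor(im,cv2.COLOR_BGR2HSV)
m=((hsv[...,0]<30)&(hsv[...,2]>120)).astype(np.uint8)*255
roi=np.zeros_like(m);roi[175:280,180:415]=255;m&=roi
m=cv2.morphologyEx(m,cv2.MORPH_CLOSE,np.ones((3,3)))
cs,_=cv2.findContours(m,0,2);c=max(cs,key=cv2.contourArea)
h=cv2.convexHull(c);a=cv2.approxPolyDP(h,6,True)[:,0]
print("hull",a.tolist(),cv2.minAreaRect(c))
P=np.array([ray("top",p,.015) for p in a]);print(P.round(4))
pp=np.array([ray("top",p,.015)[:2] for p in h[:,0]],np.float32);print("rect",cv2.minAreaRect(pp))
a=cv2.resize(im[165:285,175:415],None,fx=3.3,fy=3.3,interpolation=2)
cv2.imwrite("pics/c1.png",a)
s=cv2.imread("pics/scene0.png");cv2.imwrite("pics/c2.png",cv2.resize(s[220:325,180:310],None,fx=5,fy=5,interpolation=2))
E
```

```text
hull [[198, 181], [403, 203], [400, 270], [335, 279], [189, 247]] ((297.8576354980469, 232.96714782714844), (215.430908203125, 83.19558715820312), 6.410839080810547)
[[ 0.638   0.2044  0.015 ]
 [ 0.5936 -0.3089  0.015 ]
 [ 0.4287 -0.2974  0.015 ]
 [ 0.404  -0.1392  0.015 ]
 [ 0.4734  0.2178  0.015 ]]
rect ((0.5149899125099182, -0.04812178015708923), (0.5282555818557739, 0.20451857149600983), 84.76829528808594)
```

View pics/c1.png

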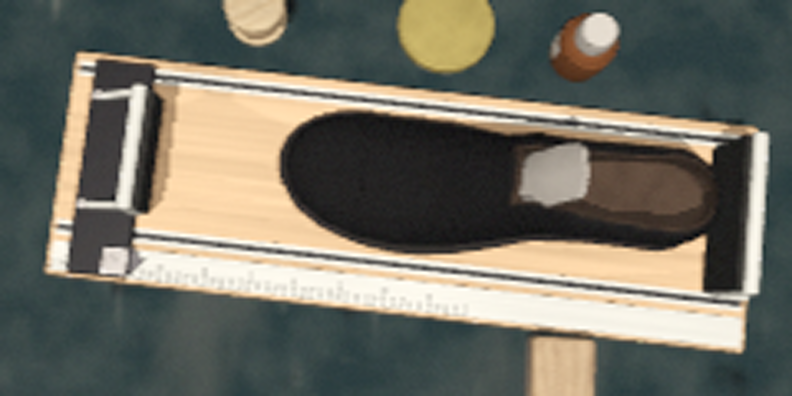

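View pics/c2.png

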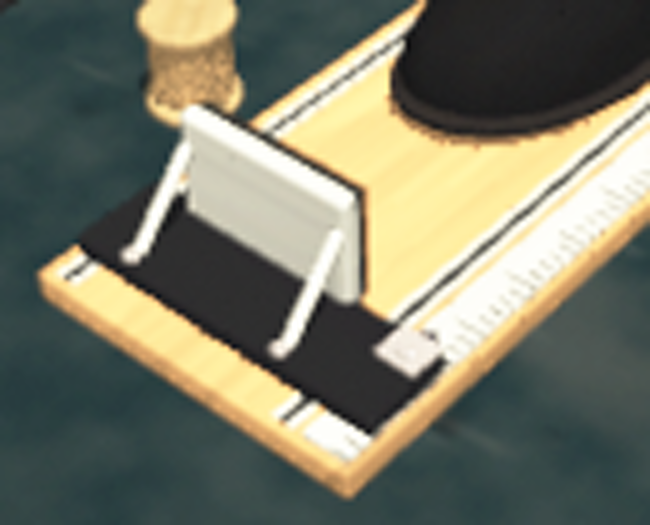

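The crops show the plate's top back edge from about (130,88) to (117,210) in c1 and the arrow tip near (143,262) in c1. The brace feet are near (130,258) and (280,352) in c2, and the corridor behind the slide is clear.

```bash
python3 - <<'E'
from h import *
t=lambda u,v:(u/3.3+175-.35,v/3.3+165-.35)
s=lambda u,v:(u/5+180-.4,v/5+220-.4)
C=[ray("top",t(*p),.015)[:2] for p in((75,52),(50,274),(743,352),(753,125))]
S=[ray("scene",s(*p),.015)[:2] for p in((38,280),(348,478))]
print(np.round(C,4).tolist(),"scene slide-end corners (far,near)",np.round(S,4).tolist())
c=np.mean(C,0); d=(C[0]+C[1]-C[2]-C[3]);d/=np.linalg.norm(d);ex=np.array([d[1],-d[0]])
print("centre",c,"yaw",np.degrees(np.arctan2(ex[1],ex[0])))
def g(n,w): q=w[:2]-c; print(n,"world",np.round(w,4),"gauge",np.round([q@ex,q@d],4))
g("plate back top far",ray("top",t(130,88),.078));g("plate back top near",ray("top",t(117,210),.078))
g("tip",ray("top",t(143,262),.022))
g("toe",ray("top",t(281,160),.03))
g("brace far",ray("scene",s(130,258),.028));g("brace near",ray("scene",s(280,352),.028))
g("sc plate top back far",ray("scene",s(185,112),.078));g("sc plate top back near",ray("scene",s(345,208),.078))
g("tip scene",ray("scene",s(447,352),.022))
E
```

```text
[[0.6394, 0.206], [0.4718, 0.2158], [0.4255, -0.2969], [0.5948, -0.3086]] scene slide-end corners (far,near) [[0.6374, 0.2077], [0.4718, 0.2202]]
centre [ 0.5328845 -0.0459229] yaw -5.057183793748969
plate back top far world [0.602  0.1525 0.078 ] gauge [0.0513 0.2037]
plate back top near world [0.5156 0.1576 0.078 ] gauge [-0.0352  0.2012]
tip world [0.4818 0.1463 0.022 ] gauge [-0.0678  0.187 ]
toe world [0.5586 0.0466 0.03  ] gauge [0.0175 0.0944]
brace far world [0.6048 0.187  0.028 ] gauge [0.0512 0.2383]
brace near world [0.5228 0.1942 0.028 ] gauge [-0.0312  0.2383]
sc plate top back far world [0.6038 0.1486 0.078 ] gauge [0.0535 0.2   ]
sc plate top back near world [0.5163 0.1588 0.078 ] gauge [-0.0345  0.2025]
tip scene world [0.4732 0.1539 0.022 ] gauge [-0.0771  0.1938]
```

Request:
carry_out:
  rows:
    - [0, 0, 0, 0, 0, 0.18]
    - [0, 0, 0, 0, 0, 0.36]
    - [0, 0, 0, 0, 0, 0.54]
    - [0, 0, 0, 0, 0, 0.72]
    - [0, 0, 0, 0, 0, 0.9]
    - [0, 0, 0, 0, 0, 1.08]
    - [0, 0, 0, 0, 0, 1.24]
    - [0, 0, 0, 0, 0, 1.4]
  grip: -1

```text
clock: 1.1
tool_pos: [0.1746, 0.6517, 0.2448]
orientation: [180.0, -0.1, -95.5]
force: [0.8, -0.6, -0.2]
opening: 0.0134
gripper_force: 0.0
```

Request:
carry_out:
  rows:
    - [0.02, -0.02, 0, 0, 0, -0.008]
    - [0.06, -0.06, 0, 0, 0, -0.008]
    - [0.1, -0.1, 0, 0, 0, -0.008]
    - [0.14, -0.14, 0, 0, 0, -0.008]
    - [0.18, -0.18, 0, 0, 0, -0.008]
    - [0.22, -0.22, 0, 0, 0, -0.008]
    - [0.26, -0.26, 0, 0, 0, -0.008]
    - [0.3, -0.3, 0, 0, 0, -0.008]
  grip: -1

```text
clock: 2.1
tool_pos: [0.447, 0.3243, 0.2453]
orientation: [180.0, -0.0, -94.7]
force: [0.5, 1.4, 0.7]
opening: 0.0006
gripper_force: 0.0
```

Request:
carry_out:
  rows:
    - [0.04, -0.04, 0, 0, 0, 0]
    - [0.08, -0.085, 0, 0, 0, 0]
    - [0.11, -0.12, 0, 0, 0, 0]
    - [0.12, -0.132, 0, 0, 0, 0]
    - [0.12, -0.132, 0.02, 0, 0, 0]
    - [0.12, -0.132, 0.05, 0, 0, 0]
    - [0.12, -0.132, 0.08, 0, 0, 0]
    - [0.12, -0.132, 0.08, 0, 0, 0]

```text
clock: 3.1
tool_pos: [0.566, 0.1951, 0.1631]
orientation: [179.8, -0.2, -94.7]
force: [-0.6, 0.6, -0.3]
opening: 0.0003
gripper_force: 0.0
```

```bash
python3 - <<'E'
from h import *
im=viewer.snapshot("top")[:,:,::-1];s=viewer.snapshot("scene")[:,:,::-1]
cv2.imwrite("pics/m1.png",np.hstack([cv2.resize(im[140:290,140:340],(400,300)),cv2.resize(s[140:320,160:400],(400,300))]))
o=telemetry.get_obs();print(o["tool_pos"],o["orientation"],o["force"],o["opening"],o["clock"])
E
```

```text
[0.56797857 0.19593445 0.16611297] [-1.79976106e+02 -1.21985502e-02 -9.47048337e+01] [-0.1976361  -0.18524218  0.07178594] 0.00019794724463934515 3.2
```

View pics/m1.png

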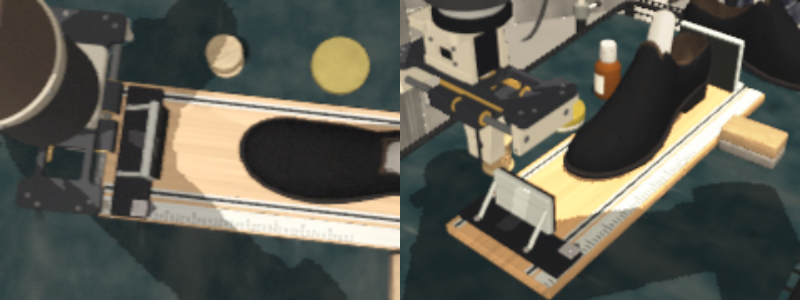

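The gripper body lies across the gauge, as planned. It is behind the plate and clear of the spool at (225,52). Now I'll descend behind the plate.

Request:
carry_out:
  rows:
    - [0, 0.004, 0.02, 0, 0, 0]
    - [0, 0.004, 0.05, 0, 0, 0]
    - [0, 0.004, 0.08, 0, 0, 0]
    - [0, 0.004, 0.1, 0, 0, 0]
    - [0, 0.004, 0.109, 0, 0, 0]
    - [0, 0.004, 0.109, 0, 0, 0]

```text
clock: 3.95
tool_pos: [0.5642, 0.1962, 0.057]
orientation: [-180.0, 0.0, -94.7]
force: [-0.3, -0.4, -0.3]
opening: 0.0003
gripper_force: 0.0
```

Request:
carry_out:
  rows:
    - [0.008, 0, 0, 0, 0, 0]
    - [0.016, 0, 0, 0, 0, 0]
    - [0.022, 0, 0, 0, 0, 0]
    - [0.028, 0, 0, 0, 0, 0]
    - [0.034, 0, 0, 0, 0, 0]
    - [0.04, 0, 0, 0, 0, 0]
    - [0.045, 0, 0, 0, 0, 0]
    - [0.05, 0, 0, 0, 0, 0]

```text
clock: 4.95
tool_pos: [0.5597, 0.1457, 0.0564]
orientation: [-180.0, 0.0, -94.7]
force: [-2.0, 3.0, 2.6]
opening: 0.0004
gripper_force: 1.1
```

Request:
carry_out:
  rows:
    - [0.008, 0, 0, 0, 0, 0]
    - [0.016, 0, 0, 0, 0, 0]
    - [0.024, 0, 0, 0, 0, 0]
    - [0.032, 0, 0, 0, 0, 0]
    - [0.04, 0, 0, 0, 0, 0]
    - [0.048, 0, 0, 0, 0, 0]
    - [0.055, 0, 0, 0, 0, 0]
    - [0.06, 0, 0, 0, 0, 0]

```text
clock: 5.95
tool_pos: [0.5545, 0.0856, 0.0562]
orientation: [180.0, -0.0, -94.8]
force: [-1.0, 1.7, 1.1]
opening: 0.0005
gripper_force: 1.1
```

```bash
python3 - <<'E'
from h import *
im=viewer.snapshot("top")[:,:,::-1];s=viewer.snapshot("scene")[:,:,::-1]
cv2.imwrite("pics/m2.png",np.hstack([cv2.resize(im[160:280,180:420],(400,200)),cv2.resize(s[140:260,160:400],(400,200))]))
o=telemetry.get_obs();q=o["tool_pos"][:2]-[.5329,-.0459];print(o["tool_pos"],q@[.9961,-.0881],q@[.0881,.9961],o["force"],o["clock"])
E
```

```text
[0.55457868 0.08543296 0.05627431] 0.010023698911657011 0.13273065617831464 [-0.12422657 -0.15069205  0.08770977] 6.05
```

View pics/m2.png

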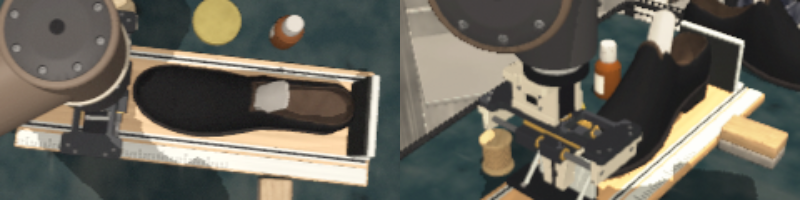

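The slide is following the fingers and nothing else is touched. I'll continue in small steps and watch the force.

Request:
carry_out:
  rows:
    - [0.003, 0, 0, 0, 0, 0]
    - [0.006, 0, 0, 0, 0, 0]
    - [0.009, 0, 0, 0, 0, 0]
    - [0.011, 0, 0, 0, 0, 0]
    - [0.013, 0, 0, 0, 0, 0]
    - [0.014, 0, 0, 0, 0, 0]

```text
clock: 6.8
tool_pos: [0.5536, 0.0726, 0.0563]
orientation: [-180.0, 0.0, -94.8]
force: [-1.5, 6.2, -0.7]
opening: 0.0006
gripper_force: 2.8
```

Request:
carry_out:
  rows:
    - [0.0005, 0, 0, 0, 0, 0]
    - [0.001, 0, 0, 0, 0, 0]
    - [0.0015, 0, 0, 0, 0, 0]
    - [0.002, 0, 0, 0, 0, 0]

```text
clock: 7.3
tool_pos: [0.5535, 0.0708, 0.0564]
orientation: [-180.0, 0.0, -94.8]
force: [-1.9, 5.2, 0.4]
opening: 0.0006
gripper_force: 2.8
```

Request:
carry_out:
  rows:
    - [0.0005, 0, 0, 0, 0, 0]
    - [0.001, 0, 0, 0, 0, 0]
    - [0.0015, 0, 0, 0, 0, 0]

```text
clock: 7.68
tool_pos: [0.5533, 0.0693, 0.0563]
orientation: [-180.0, 0.0, -94.8]
force: [-1.2, 5.2, -0.7]
opening: 0.0003
gripper_force: 2.8
```

Request:
carry_out:
  rows:
    - [0.0005, 0, 0, 0, 0, 0]
    - [0.001, 0, 0, 0, 0, 0]
    - [0.001, 0, 0, 0, 0, 0]

```text
clock: 8.05
tool_pos: [0.5532, 0.0682, 0.0564]
orientation: [-180.0, 0.0, -94.8]
force: [-0.7, 5.3, -0.7]
opening: 0.0008
gripper_force: 2.6
```

Request:
carry_out:
  rows:
    - [0.0005, 0, 0, 0, 0, 0]
    - [0.001, 0, 0, 0, 0, 0]
    - [0.001, 0, 0, 0, 0, 0]

```text
clock: 8.43
tool_pos: [0.5531, 0.0672, 0.0564]
orientation: [-180.0, 0.0, -94.8]
force: [-2.0, 5.5, -0.3]
opening: 0.0003
gripper_force: 2.6
```

Request:
carry_out:
  rows:
    - [0.0005, 0, 0, 0, 0, 0]
    - [0.001, 0, 0, 0, 0, 0]
    - [0.001, 0, 0, 0, 0, 0]

```text
clock: 8.8
tool_pos: [0.553, 0.0662, 0.0564]
orientation: [-180.0, 0.0, -94.8]
force: [-0.8, 5.7, -0.6]
opening: 0.0004
gripper_force: 2.6
```

Request:
carry_out:
  rows:
    - [0.0005, 0, 0, 0, 0, 0]
    - [0.001, 0, 0, 0, 0, 0]
    - [0.001, 0, 0, 0, 0, 0]

```text
clock: 9.18
tool_pos: [0.553, 0.0655, 0.0564]
orientation: [-180.0, 0.1, -94.8]
force: [-1.3, 7.4, 0.3]
opening: 0.0004
gripper_force: 3.4
```

Request:
carry_out:
  rows:
    - [0.0005, 0, 0, 0, 0, 0]
    - [0.001, 0, 0, 0, 0, 0]
    - [0.001, 0, 0, 0, 0, 0]

```text
clock: 9.55
tool_pos: [0.5529, 0.0649, 0.0564]
orientation: [-180.0, 0.1, -94.8]
force: [-2.6, 8.2, -0.0]
opening: 0.0007
gripper_force: 4.5
```

Request:
carry_out:
  rows:
    - [0.0005, 0, 0, 0, 0, 0]
    - [0.0005, 0, 0, 0, 0, 0]

```text
clock: 9.8
tool_pos: [0.5529, 0.0646, 0.0564]
orientation: [-180.0, 0.1, -94.8]
force: [-3.2, 10.5, 0.6]
opening: 0.0006
gripper_force: 5.1
```

Request:
carry_out:
  rows:
    - [0.0005, 0, 0, 0, 0, 0]
    - [0.001, 0, 0, 0, 0, 0]
    - [0.001, 0, 0, 0, 0, 0]

```text
clock: 10.18
tool_pos: [0.5529, 0.064, 0.0564]
orientation: [-180.0, 0.1, -94.8]
force: [-3.6, 12.7, 0.7]
opening: 0.0006
gripper_force: 6.3
```

Request:
carry_out:
  rows:
    - [0.0005, 0, 0, 0, 0, 0]
    - [0.0007, 0, 0, 0, 0, 0]
    - [0.0007, 0, 0, 0, 0, 0]

```text
clock: 10.55
tool_pos: [0.5529, 0.0637, 0.0564]
orientation: [-179.9, 0.2, -94.8]
force: [-4.3, 15.5, 0.2]
opening: 0.0007
gripper_force: 7.2
```

The force is about 15.5 N, less about 2 N friction, so the fit is snug. Now I'll back off and lift.

Request:
carry_out:
  rows:
    - [-0.003, 0, 0, 0, 0, 0]
    - [-0.01, 0, 0, 0, 0, 0]
    - [-0.02, 0, 0, 0, 0, 0]
    - [-0.026, 0, -0.01, 0, 0, 0]
    - [-0.026, 0, -0.04, 0, 0, 0]
    - [-0.026, 0, -0.08, 0, 0, 0]
    - [-0.026, 0, -0.11, 0, 0, 0]
    - [-0.026, 0, -0.11, 0, 0, 0]

```text
clock: 11.55
tool_pos: [0.5564, 0.0881, 0.1699]
orientation: [-179.7, 0.1, -94.7]
force: [-0.2, 0.3, -0.2]
opening: 0.0007
gripper_force: 0.0
```

Request:
carry_out:
  rows:
    - [-0.02, 0.02, 0, 0, 0, 0]
    - [-0.06, 0.05, 0, 0, 0, 0]
    - [-0.1, 0.07, 0, 0, 0, 0]
    - [-0.14, 0.08, 0, 0, 0, 0]
    - [-0.16, 0.08, 0, 0, 0, 0]
    - [-0.16, 0.08, 0, 0, 0, 0]

```text
clock: 12.3
tool_pos: [0.4884, 0.2544, 0.1659]
orientation: [180.0, -0.0, -94.7]
force: [-0.0, -0.6, 0.3]
opening: 0.0003
gripper_force: 0.0
```

```bash
python3 - <<'E'
from h import *
im=viewer.snapshot("top")[:,:,::-1];s=viewer.snapshot("scene")[:,:,::-1]
cv2.imwrite("pics/t3.png",im);cv2.imwrite("pics/s3.png",s)
cv2.imwrite("pics/m3.png",np.vstack([cv2.resize(im[180:275,190:410],(792,342),interpolation=2),cv2.resize(s[180:280,190:430],(600,250),interpolation=2).copy() if 0 else cv2.copyMakeBorder(cv2.resize(s[180:280,190:430],(600,250),interpolation=2),0,0,0,192,0)]))
o=telemetry.get_obs();q=o["tool_pos"][:2]-[.5329,-.0459];print(o["tool_pos"],o["orientation"],q@[.9961,-.0881],q@[.0881,.9961],o["force"],o["clock"])
E
```

```text
[0.4882519  0.25281976 0.16589583] [ 1.79952284e+02 -5.35226985e-02 -9.47707864e+01] -0.07079118086952806 0.29362125062757954 [ 0.39042467 -0.80657999  0.49576093] 12.4
```

View pics/m3.png

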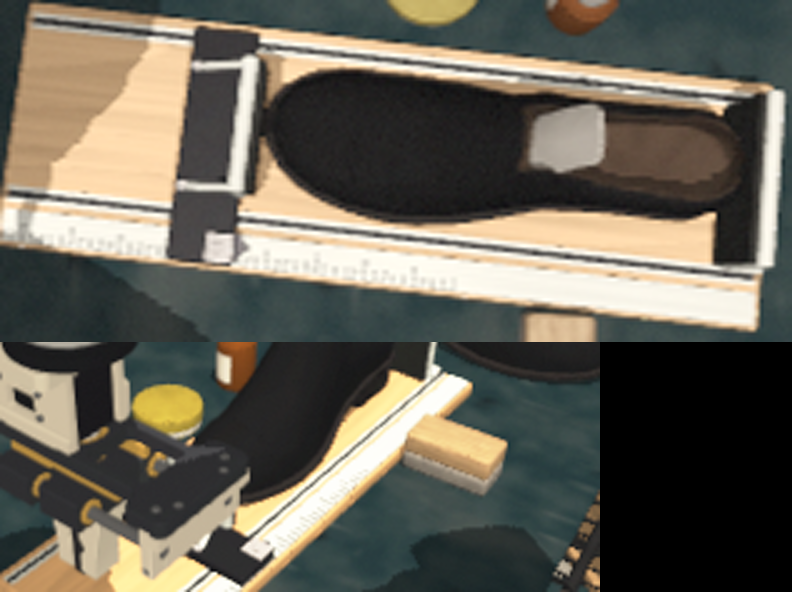

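Top view: the toe rests against the pad at crop (265,130) and the heel is at the stop. The arrow tip is at crop (248,249), which is image (258.9,249.2). I'll check this against the forward estimate of (0.473, 0.046).

```bash
python3 -c "
from h import *
w=ray('top',(190+248/3.6-.35,180+249/3.6-.35),.022);print(w)
o=telemetry.get_obs();R=cv2.Rodrigues
from scipy.spatial.transform import Rotation as Q
print(Q.from_euler('xyz',o['orientation'],degrees=True).inv().apply(np.array([w[0],w[1],.082])-o['tool_pos']))"
```

```text
[0.47239727 0.04754756 0.022     ]
[ 0.20580117 -0.00134277  0.08408702]
```

Request:
carry_out:
  rows:
    - [0.03, 0, 0, 0, 0, 0]
    - [0.07, 0, 0, 0, 0, 0]
    - [0.11, 0, 0, 0, 0, 0]
    - [0.15, -0.001, 0, 0, 0, 0]
    - [0.18, -0.002, 0, 0, 0, 0]
    - [0.2, -0.002, 0, 0, 0, 0]
    - [0.207, -0.002, 0.01, 0, 0, 0]
    - [0.207, -0.002, 0.03, 0, 0, 0]

```text
clock: 13.4
tool_pos: [0.4735, 0.0466, 0.1362]
orientation: [-179.9, 0.1, -94.8]
force: [0.2, -0.9, 0.7]
opening: 0.0005
gripper_force: 0.0
```

Request:
carry_out:
  rows:
    - [0, 0, 0.015, 0, 0, 0]
    - [0, 0, 0.03, 0, 0, 0]
    - [0, 0, 0.042, 0, 0, 0]
    - [0, 0, 0.05, 0, 0, 0]
    - [0, 0, 0.054, 0, 0, 0]
    - [0, 0, 0.054, 0, 0, 0]
    - [0, 0, 0.054, 0, 0, 0]
    - [0, 0, 0.054, 0, 0, 0]

```text
clock: 14.4
tool_pos: [0.4734, 0.0472, 0.0827]
orientation: [-180.0, 0.0, -94.8]
force: [0.2, 0.1, -0.4]
opening: 0.0007
gripper_force: 0.0
```

```bash
python3 - <<'E'
from h import *
im=viewer.snapshot("top")[:,:,::-1];s=viewer.snapshot("scene")[:,:,::-1]
cv2.imwrite("pics/m4.png",np.hstack([cv2.resize(im[160:290,180:420],(400,217)),cv2.resize(s[110:260,210:410],(400,217))]))
o=telemetry.get_obs();print(o["tool_pos"],o["orientation"],o["force"],o["clock"])
E
```

```text
[0.47333427 0.04713988 0.08265856] [-1.79969478e+02  2.03878058e-02 -9.47556583e+01] [-0.33998521 -0.33968746 -0.64713493] 14.5
```

View pics/m4.png

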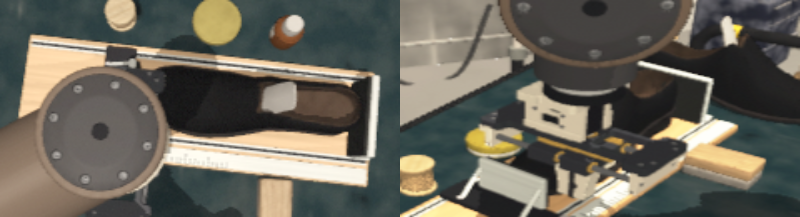

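The tool is over the arrow, pointing down, with its body above the slide and shoe and no contact. I'll open the fingers a hair so the tips do not press on each other, then hold still.

Request:
carry_out:
  rows:
    - [0, 0, 0, 0, 0, 0]
    - [0, 0, 0, 0, 0, 0]
    - [0, 0, 0, 0, 0, 0]
    - [0, 0, 0, 0, 0, 0]
    - [0, 0, 0, 0, 0, 0]
    - [0, 0, 0, 0, 0, 0]
    - [0, 0, 0, 0, 0, 0]
    - [0, 0, 0, 0, 0, 0]
  grip: -0.9

```text
clock: 15.5
tool_pos: [0.4731, 0.047, 0.0824]
orientation: [180.0, -0.0, -94.8]
force: [0.8, 0.8, -0.2]
opening: 0.0045
gripper_force: 0.0
```

Request:
carry_out:
  rows:
    - [0, 0, 0, 0, 0, 0]
    - [0, 0, 0, 0, 0, 0]
    - [0, 0, 0, 0, 0, 0]
    - [0, 0, 0, 0, 0, 0]
    - [0, 0, 0, 0, 0, 0]
    - [0, 0, 0, 0, 0, 0]
    - [0, 0, 0, 0, 0, 0]
    - [0, 0, 0, 0, 0, 0]

```text
clock: 16.5
tool_pos: [0.4732, 0.0471, 0.0824]
orientation: [-180.0, 0.0, -94.8]
force: [-0.5, 0.3, -1.1]
opening: 0.0046
gripper_force: 0.0
```

Request:
carry_out:
  rows:
    - [0, 0, 0, 0, 0, 0]
    - [0, 0, 0, 0, 0, 0]
    - [0, 0, 0, 0, 0, 0]
    - [0, 0, 0, 0, 0, 0]
    - [0, 0, 0, 0, 0, 0]
    - [0, 0, 0, 0, 0, 0]
    - [0, 0, 0, 0, 0, 0]
    - [0, 0, 0, 0, 0, 0]

```text
clock: 17.5
tool_pos: [0.4732, 0.0471, 0.0824]
orientation: [-180.0, 0.0, -94.8]
force: [-0.6, 0.0, 0.4]
opening: 0.0048
gripper_force: 0.0
```

Request:
carry_out:
  rows:
    - [0, 0, 0, 0, 0, 0]
    - [0, 0, 0, 0, 0, 0]
    - [0, 0, 0, 0, 0, 0]
    - [0, 0, 0, 0, 0, 0]

```text
clock: 18.0
tool_pos: [0.4732, 0.0471, 0.0823]
orientation: [180.0, -0.0, -94.8]
force: [-0.2, -0.5, 0.4]
opening: 0.0042
gripper_force: 0.0
```

```bash
python3 -c "
from plant import workorder
print(workorder.close_job())"
```

```text
the job is handed in; nothing more can be done
None
```

I pushed the slide until the shoe was snug (about 15 N at the slide), held the fingertips about 4 cm above the arrow tip for over 3 s touching nothing, and handed the job in at 18 s while still pointing; no verdict was returned.

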